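# Lock the valve housing in the test stand and hold the dead-man lever on the mark

## Robot

A 7-joint arm with a two-finger parallel gripper is mounted at the origin on the work surface. World frame = base frame: x ahead of the robot, y to its left, z up, the work surface at z = 0. Lengths are in m, angles in degrees, forces in N, time in s.
With the tool pointing down it reaches from about 0.35 to 0.9 m from the base axis. Payload 7.2 kg.
Tool frame: the origin (TCP) lies between the finger pads; the fingertips stand 11 mm ahead of it and the grasp point (between the pads) lies 8 mm behind it (robot.tip_reach is the distance from the TCP to the fingertips, in m); x points along the fingers, y is the direction in which the jaws open and shut, and the axes are right-handed (so a half turn about x gives the same grasp; the last joint's range is limited). The gripper opens to 88 mm and grips with 3 to 60 N. Pads are 20 mm wide; open, the fingers measure 115 mm over their backs; the gripper's body (75 mm by 178 mm) begins 61 mm behind the grasp point.
Start: joints at [-68.423, 23.554, -0.728, 91.456, 0.321, 64.991, -4.71], TCP at [0.269, 0.564, 0.234] pointing down, gripper open.
Joint ranges: [-169.25, 169.25], [-16.82, 113.86], [-84.01, 82.57], [7.8, 145.47], [-59.2, 239.2], [7.22, 106.19], [-163.78, 163.78]. Speed limits (degrees/s): [136.94, 136.94, 172.46, 172.46, 180, 180, 180].

## Interface

Orientations are given as [roll, pitch, yaw] about the fixed x, y, z axes, in that order (R = Rz(yaw) Ry(pitch) Rx(roll)).
In Python, from workcell import robot gives the robot as it stands.
- The arm moves only by the shell command python3 -m jog 'ROWS'. ROWS is JSON, a list of rows, each a list of 7 numbers: the turn, a rotation vector about the tool's x, y, z in degrees, then the shift along the tool's x, y, z in mm, then the closure, from 0 (fully open) to 1 (shut). In form: [[rx, ry, rz, tx, ty, tz, fingers], ...]. A call has 1 to 12 rows; each row is the pose to reach, as a shift and turn from the pose commanded when the call began, along the tool's axes at that moment; what a row does not reach only later rows make up. A row lasts 1/10 s, in which the tool goes at most 50 mm and 8.59 degrees, less where a joint would pass 70% of its speed; a pose out of reach is approached as far as the arm can. A call with a gripper value outside its range is refused whole. The fingers move at their own pace and stop on an object; the grip force is fixed at half the most. Time passes only in rows, so rows that repeat a pose let the fingers close. It gives the time, the measured TCP pose, the force and the opening at its end, in the units of the state.
- robot.sense(): the state, without advancing time (a new reading comes with each control period).
- robot.grab_frame(name): name is "scene" or "side" or "wrist"; returns a dict with "color" (384x512x3 uint8, blue, green, red), "K" (3x3 intrinsics, pixels), "dist" ([k1, k2, p1, p2, k3] as OpenCV has them; the pictures are not rectified), "pose" (4x4, takes a point from camera to world coordinates). Camera axes: x right, y down, z forward; pixel columns grow to the right and rows downward; lengths in m; the calibration is good to about 2 mm. A picture is of the moment at which its call begins. There is no depth.
- robot.close_job(): hands the job in, once; it reports no verdict.
The state is a dict: "time": time; "joint_positions": joint angles; "qd": joint speeds; "joint_torque": joint torques, N m; "tool_pos": TCP position; "ee_rot": TCP orientation; "ft_force": force on the tool from outside, world axes, zero at the start; "ft_torque": the same for the moment, N m; "gripper_width": finger opening in m.
Only numpy, scipy, OpenCV 4.12 (cv2) and the standard library are available. Lean on these libraries where they do the work, as an engineer would, in place of code of your own. Each camera call takes 0.05 s, during which the arm holds its last target. There are 200 camera calls.

## Task

Lock the green housing into the test stand: drive its steel locating pin down with the mallet until the pin's head sits fully home on its collar, and only then set the mallet back on its black rubber mat and let go of it. Then press the stand's orange dead-man lever down with the fingers until the dial pointer lies in the green sector, never letting it reach the red, and finish while still holding the lever there, steady. Do not touch the pin with the gripper, and leave the oil bottle, the steel cup and the brass fittings where they are.

Things in the scene. Friction and masses are not known exactly. Their poses are not given: they have to be found in the camera images.
- stand: Fixed test stand: dark steel base plate 200 (x) x 260 (y) x 12 mm, origin at the centre of its underside on the table, z up, -x side towards the robot, yaw within 0.25 rad. In its frame: green housing block 85 x 100 mm centred at x -45, y +60 mm, top 62 mm above the table, with the pin on top; lever on the -y side; dial at the far +y corner.
- pin_top (a point): Centre of the top of the vertical locating pin's round steel head (20 mm across, 6 mm thick), above the housing. The shank below it is yellow. The collar it must sit on is a 30 mm steel disc, top 72 mm above the table, so this point is 78 mm above the table when the pin is home.
- pin (a joint): Travel of the pin in m, downwards: 0 = highest (head top 92 mm above the table), 0.014 = fully home on the collar. Starts at 0 to 0.004. Held by friction: about 8 N moves it and it stays where it is left.
- mallet: Mallet, about 340 g, standing by itself on one face of its head, handle level. Origin: centre of the lower (striking) face, z up. Head: upright cylinder 44 mm across, 80 mm tall, yellow with a dark steel middle. Handle: pale wooden bar 22 mm wide (y) and high, axis 40 mm above the origin, along the mallet's own -x out to 147 mm from the head's axis.
- mallet_grip (a point): Point to grip: on the axis of the mallet's handle, 55 mm from the head's axis (mallet's own -x), 40 mm above the lower face.
- mat: Fixed black rubber mat, 220 (x) x 140 (y) x 3 mm, the mallet's place, to the robot's left or right. Origin at the centre of its underside; top 3 mm above the table.
- lever_pad (a point): Centre of the top face of the orange press pad (42 x 42 x 10 mm) at the lever's end, towards the stand's -x. Hinge along the stand's y, at (55, -70, 85) mm in the stand's frame. With the lever at q rad this point is 0.110 sin(0.25-q) + 0.010 cos(0.25-q) m above the hinge, and about 106 to 111 mm from it along -x: 122 mm above the table at rest.
- lever (a joint): Angle of the dead-man lever in rad: 0 = released (up), grows as the pad is pressed down, stop at 0.56. A spring returns it; torque 1.5 x (q + 0.3) N m, so about 7 N on the pad at q = 0.22 and 9 N at 0.38.
- dial (a point): Centre of the dial's white face (82 mm across, facing up, 67 mm above the table), at (52, 60) mm in the stand's frame. The pointer turns about it clockwise seen from above, 4 rad per rad of the lever. Pointer angle 0 is along the stand's +y (black mark); red sector from pointer angle 2.0 (lever 0.50) to 2.3.
- pointer_tip (a point): Outer end of the black pointer, 38 mm from the dial's centre; its x axis points along the pointer, outwards.
- marker_mid (a point): Middle of the green sector on the dial, 34 mm from the dial's centre; its x axis points outwards. The sector covers 0.22 rad to each side of it.
- marker (a joint): Pointer angle, in rad, of the middle of the green sector (0.88 to 1.52, set anew each time); the lever angle wanted is a quarter of it. Not to be touched.
- tray: Fixed black parts tray, 150 x 120 x 30 mm, four compartments, at the robot's other hand from the mat; origin under its centre.
- fitting_a: Brass fitting standing in the tray, 22 mm across, 26 mm tall, origin under its centre. Leave it.
- fitting_b: Another such brass fitting in the tray. Leave it.
- oil_bottle: Amber oil bottle with a pointed spout, 44 mm across, 125 mm tall, origin under its centre, beside the far corner of the stand. Leave it.
- jar: Small steel cup, 56 mm across, 50 mm tall, origin under its centre, beside the far corner of the stand. Leave it.

How it is judged:
By the outcome, as a careful person would: the job done as asked, in the order asked, and still so for the second after the job is handed in, while the arm keeps its last pose, push and grip.
It also fails if it takes over 54 s, if anything falls off the work surface, if the arm or the gripper's body presses on something with over 40 N, if the wrist force passes 120 N, or if a joint passes its speed limit or range.

## Working session

There is one attempt and no reset: what is moved stays moved. The work goes in short steps, Python scripts to look and compute and a shell command to move; the robot and the scene stay as the last step left them, time stands still between calls to the robot, and variables do not carry over. Pictures are saved under pics/ and viewed, about 8 in all and at most 12, crops included, and the job is handed in when it is done.

```bash
mkdir -p pics; ls; cat > h.py <<'E'
import numpy as np, cv2, json
from scipy.spatial.transform import Rotation as R
from workcell import robot
def grab(n,f):
    d=robot.grab_frame(n); cv2.imwrite(f'pics/{f}.png',d['color'])
    np.savez(f'pics/{f}.npz',K=d['K'],dist=d['dist'],pose=d['pose']); return d
def ray(f,px):
    d=np.load(f'pics/{f}.npz'); u=cv2.undistortPoints(np.array([[px]],float),d['K'],d['dist'])[0,0]
    return d['pose'][:3,3], d['pose'][:3,:3]@np.r_[u,1]
def atz(f,px,z):
    o,v=ray(f,px); return (o+v*(z-o[2])/v[2]).round(4)
def proj(f,P):
    d=np.load(f'pics/{f}.npz'); T=np.linalg.inv(d['pose'])
    return cv2.projectPoints(np.atleast_2d(np.array(P,float)),cv2.Rodrigues(T[:3,:3])[0],T[:3,3],d['K'],np.array(d['dist'],float))[0][:,0]
def tcp():
    s=robot.sense(); return np.array(s['tool_pos']),R.from_euler('xyz',s['ee_rot'],degrees=True)
def togo(p):
    "shift in tool axes (mm) from measured pose to world p"
    a,r=tcp(); return (r.inv().apply(np.array(p)-a)*1000).round(1)
E
python3 - <<'E'
from h import *
for n in ('scene','side','wrist'):
    d=grab(n,n+'0'); print(n,d['pose'].round(3).tolist())
print(robot.sense())
im=np.hstack([cv2.imread(f'pics/{n}0.png') for n in('scene',)])
E
```

```text
pics
scene [[0.643, 0.43, -0.633, 1.163], [0.765, -0.387, 0.514, -0.492], [-0.024, -0.815, -0.578, 0.659], [0.0, 0.0, 0.0, 1.0]]
side [[0.899, -0.238, 0.367, 0.25], [-0.438, -0.468, 0.768, -0.613], [-0.011, -0.851, -0.525, 0.525], [0.0, 0.0, 0.0, 1.0]]
wrist [[0.43, 0.86, 0.275, 0.194], [0.903, -0.409, -0.133, 0.601], [-0.001, 0.306, -0.952, 0.384], [0.0, 0.0, 0.0, 1.0]]
{'time': 0.15, 'joint_positions': array([-68.42412614,  23.58859399,  -0.72781969,  91.49011466,
         0.32240692,  64.98960709,  -4.70988071]), 'qd': array([ 0.0534328 , -0.12821595, -0.00702693, -0.10888108,  0.03011095,
        0.05505198,  0.04513187]), 'joint_torque': array([ 1.18973945e-03, -5.88339043e+01,  6.42334465e-01, -2.91290402e+01,
       -5.37310692e-02,  1.58363557e-02,  1.36149392e-04]), 'tool_pos': array([0.26879777, 0.56386248, 0.2330329 ]), 'ee_rot': array([ -84.62057764,   89.93372138, -110.10267499]), 'ft_force': array([-0.16514118, -0.1734885 ,  0.1728571 ]), 'ft_torque': array([ 0.00747005,  0.00946147, -0.00671133]), 'gripper_width': 0.08782431063685156}
```

View pics/scene0.png

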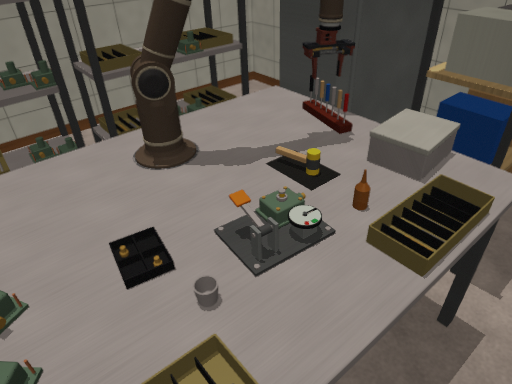

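View pics/side0.png

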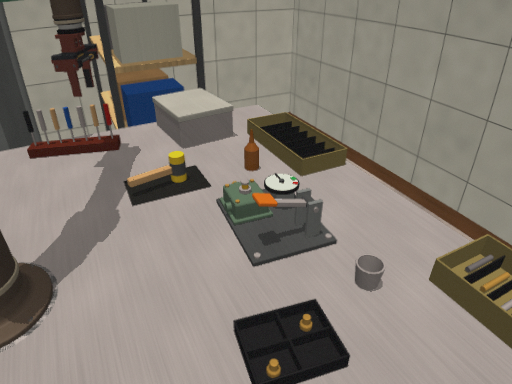

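The scene view shows the mallet on its mat (head ~(313,160)), the stand (~(275,228)), the bottle and the cup. The side view shows the same (mallet head (177,165), stand (273,215)). I'll zoom in on both.

```bash
python3 - <<'E'
import cv2,numpy as np
a=cv2.imread('pics/scene0.png')[135:275,205:345]; b=cv2.imread('pics/side0.png')[140:265,115:340]
a=cv2.resize(a,(400,400),interpolation=cv2.INTER_CUBIC)
a=cv2.resize(cv2.imread('pics/scene0.png')[140:270,210:343],(399,390),interpolation=cv2.INTER_CUBIC)
cv2.imwrite('pics/c1.png',cv2.resize(cv2.imread('pics/scene0.png')[135:275,205:345],None,fx=4,fy=4,interpolation=cv2.INTER_CUBIC))
cv2.imwrite('pics/c2.png',cv2.resize(cv2.imread('pics/side0.png')[145:265,120:336],None,fx=3.7,fy=3.7,interpolation=cv2.INTER_CUBIC))
E
```

```text
(no output)
```

View pics/c1.png

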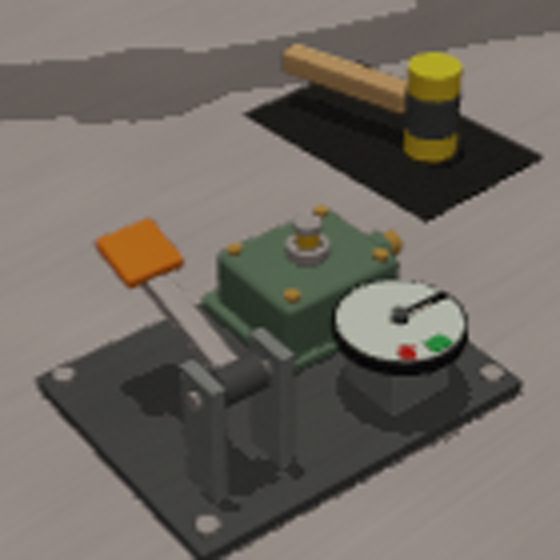

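View pics/c2.png

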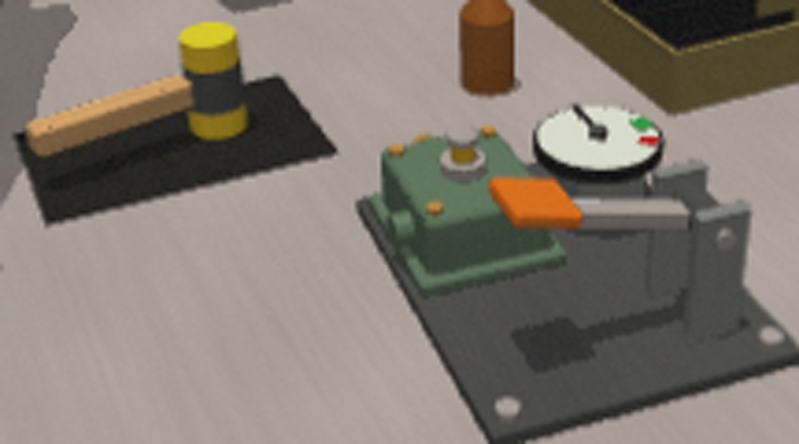

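The crops resolve the main features. In scene/c1: head top (434,67), pad centre (139,250), pin top (307,222), dial (400,317). In side/c2: head top (209,36), pad (537,203), dial (597,132). The green sector lies short of the red one. I'll fit the poses.

```bash
cat > fit.py <<'E'
from h import *
from scipy.optimize import least_squares
S=lambda u,v:np.array([205+(u+.5)/4-.5,135+(v+.5)/4-.5]); D=lambda u,v:np.array([120+(u+.5)/3.7-.5,145+(v+.5)/3.7-.5])
obs=[('scene0',S(40,382),(-.1,-.13,.012)),('scene0',S(520,383),(.1,.13,.012)),('scene0',S(207,553),(.1,-.13,.012)),('scene0',S(400,317),(.052,.06,.067)),('scene0',S(139,250),(-.054,-.07,.122)),
('side0',D(360,203),(-.1,.13,.012)),('side0',D(490,440),(-.1,-.13,.012)),('side0',D(597,132),(.052,.06,.067)),('side0',D(537,203),(-.054,-.07,.122))]
def pts(p,L):
    c,s=np.cos(p[2]),np.sin(p[2]); return np.array([p[0]+c*L[0]-s*L[1],p[1]+s*L[0]+c*L[1],L[2]])
res=lambda p:np.concatenate([proj(f,pts(p,L))[0]-o for f,o,L in obs])
r=least_squares(res,[.65,0,0],loss='soft_l1'); p=r.x; print('stand',p.round(4),res(p).reshape(-1,2).round(1).tolist())
np.save('stand.npy',p)
for n,L in (('pin0',(-.045,.06,.092)),('pad',(-.054,-.07,.122)),('dial',(.052,.06,.067))): print(n,pts(p,L).round(4))
def tri(a,b):
    (o1,v1),(o2,v2)=a,b; t=np.linalg.lstsq(np.c_[v1,-v2],o2-o1,rcond=None)[0]
    P,Q=o1+t[0]*v1,o2+t[1]*v2; return ((P+Q)/2).round(4),np.linalg.norm(P-Q).round(4)
for n,s,d in(('head',S(434,67),D(209,36)),('hend',S(291,58),D(38,136)),('pad',S(139,250),D(537,203))): print(n,tri(ray('scene0',s),ray('side0',d)))
for z in(.092,.085): print('pin scene',atz('scene0',S(307,222),z),'side',atz('side0',D(463,133),z))
print('mat',[atz('scene0',S(*q),.003) for q in((246,115),(540,157),(428,219))],[atz('side0',D(*q),.003) for q in((16,133),(47,222),(336,152),(282,77))])
print('bottle',atz('scene0',(361,207),0),'cup',atz('scene0',(207,300),0))
E
python3 fit.py
```

```text
stand [ 0.6056  0.0023 -0.0694] [[-1.8, -0.5], [0.9, -1.0], [-0.4, 1.5], [0.1, 0.6], [-0.9, -0.9], [-1.1, -1.1], [2.7, -0.9], [0.5, 0.7], [-0.7, -1.9]]
pin0 [0.5648 0.0653 0.092 ]
pad [ 0.5468 -0.0637  0.122 ]
dial [0.6616 0.0586 0.067 ]
head (array([0.4634, 0.2991, 0.0808]), np.float64(0.0003))
hend (array([0.3242, 0.27  , 0.0449]), np.float64(0.0015))
pad (array([ 0.5482, -0.0628,  0.1179]), np.float64(0.003))
pin scene [0.5675 0.0638 0.092 ] side [0.5631 0.063  0.092 ]
pin scene [0.5601 0.0706 0.085 ] side [0.5682 0.0739 0.085 ]
mat [array([0.3183, 0.2223, 0.003 ]), array([0.5338, 0.3583, 0.003 ]), array([0.534 , 0.2238, 0.003 ])] [array([0.3158, 0.3617, 0.003 ]), array([0.3141, 0.2229, 0.003 ]), array([0.5301, 0.2198, 0.003 ]), array([0.5333, 0.3543, 0.003 ])]
bottle [0.6903 0.2684 0.    ] cup [ 0.6743 -0.2575  0.    ]
```

```bash
cat > plan.py <<'E'
from h import *
import sys
# usage: x y z yaw(of jaw-normal direction/handle axis, deg): shift in tool mm, rotation vector in tool deg
x,y,z,yaw=map(float,sys.argv[1:]); a,r=tcp(); best=None
for k in (0,180):
    t=np.radians(yaw+k); h=np.array([np.cos(t),np.sin(t),0]); X=np.array([0,0,-1.]); 
    T=R.from_matrix(np.c_[X,np.cross(h,X),h]); w=(r.inv()*T).as_rotvec(degrees=True)
    print('rot',w.round(1),'shift',((r.inv()).apply(np.array([x,y,z])-a)*1000).round(1))
print('tool axes',r.as_matrix().round(3).tolist(),'at',a.round(4), 'q7',robot.sense()['joint_positions'][6].round(1))
E
python3 plan.py .4164 .2893 .16 11.8
```

```text
rot [-37.3  -0.    0.1] shift [  73.3 -184.3  251.4]
rot [1.427e+02 1.000e-01 0.000e+00] shift [  73.3 -184.3  251.4]
tool axes [[-0.0, 0.43, 0.903], [-0.001, 0.903, -0.43], [-1.0, -0.001, 0.0]] at [0.2688 0.5639 0.233 ] q7 -4.7
```

```bash
python3 -m jog '[[-37.3,0,0,73,-184,251,0],[-37.3,0,0,73,-184,251,0],[-37.3,0,0,73,-184,251,0],[-37.3,0,0,73,-184,251,0],[-37.3,0,0,73,-184,251,0],[-37.3,0,0,73,-184,251,0],[-37.3,0,0,73,-184,251,0],[-37.3,0,0,73,-184,251,0],[-37.3,0,0,73,-184,251,0],[-37.3,0,0,73,-184,251,0]]'
python3 - <<'E'
from h import *
grab('wrist','w1'); s=robot.sense(); print(s['tool_pos'],s['ee_rot'])
print(proj('w1',[[.4634,.2991,.083],[.3242,.27,.043],[.4164,.2893,.043]]))
E
python3 plan.py .4164 .2893 .035 11.8
```

```text
time: 1.15
tool_pos: [0.4157, 0.2917, 0.1609]
ee_rot: [75.9, 89.9, 87.8]
ft_force: [-0.2, 0.1, -0.1]
gripper_width: 0.088
[0.41562466 0.29182434 0.16091758] [71.1005457  89.94909968 83.06206921]
[[247.97132261 255.11058081]
 [248.37655903  55.90586515]
 [248.46927221 178.03837751]]
rot [ 0.2  0.  -0. ] shift [125.9  -2.7   0.2]
rot [-1.798e+02  1.000e-01  0.000e+00] shift [125.9  -2.7   0.2]
tool axes [[0.0, -0.207, 0.978], [0.001, 0.978, 0.207], [-1.0, 0.001, 0.0]] at [0.4156 0.2918 0.1609] q7 60.6
```

View pics/w1.png

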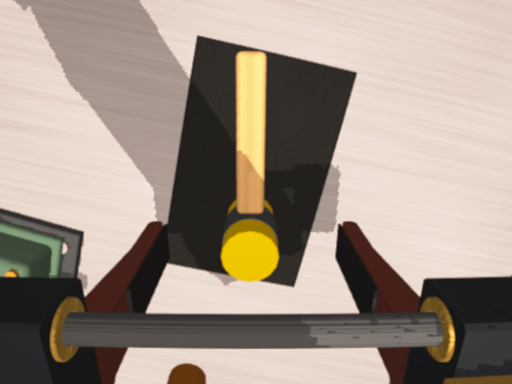

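The wrist view shows the head top at (250,253) and the handle end at (251,53), within 3 px of the prediction. I'll descend and grip.

```bash
python3 -m jog '[[0,0,0,40,-2,0,0],[0,0,0,80,-2,0,0],[0,0,0,110,-2,0,0],[0,0,0,126,-2,0,0],[0,0,0,126,-2,0,0],[0,0,0,126,-2,0,1],[0,0,0,126,-2,0,1],[0,0,0,126,-2,0,1],[0,0,0,126,-2,0,1],[0,0,0,126,-2,0,1],[0,0,0,126,-2,0,1],[0,0,0,126,-2,0,1]]'
python3 -m jog '[[0,0,0,0,0,0,1],[0,0,0,0,0,0,1],[0,0,0,-20,0,0,1],[0,0,0,-50,0,0,1],[0,0,0,-90,0,0,1],[0,0,0,-120,0,0,1],[0,0,0,-120,0,0,1],[0,0,0,-120,0,0,1]]'
python3 - <<'E'
from h import *
for n in('scene','side'): grab(n,n+'1')
a,r=tcp(); print(a,robot.sense()['ft_force'],robot.sense()['ft_torque'],r.as_matrix().round(3))
for n in('scene1','side1'): print(proj(n,[a+[.0463,.0098,0]]))
E
python3 plan.py 0.518 0.055 0.155 11.8
```

```text
time: 2.4
tool_pos: [0.4168, 0.2881, 0.0348]
ee_rot: [33.1, 90.0, 44.9]
ft_force: [-0.9, 0.3, 0.1]
gripper_width: 0.0352
time: 3.2
tool_pos: [0.4165, 0.2879, 0.1544]
ee_rot: [26.3, 90.0, 38.1]
ft_force: [-0.1, -0.6, -3.0]
gripper_width: 0.0218
[0.4158061  0.28736085 0.15306601] [ 0.31457506 -0.65607481 -3.60721796] [0.05945148 0.14125138 0.0391816 ] [[-0.002 -0.205  0.979]
 [-0.002  0.979  0.205]
 [-1.    -0.001 -0.003]]
[[313.69391003 131.04947932]]
[[172.83889465 130.40357053]]
rot [ 0.  -0.1  0.1] shift [  -1.8 -248.4   52.5]
rot [-1.8e+02 -1.0e-01 -2.0e-01] shift [  -1.8 -248.4   52.5]
tool axes [[-0.002, -0.205, 0.979], [-0.002, 0.979, 0.205], [-1.0, -0.001, -0.003]] at [0.4158 0.2874 0.1531] q7 60.8
```

```bash
python3 -m jog '[[0,0,0,-5,-40,8,1],[0,0,0,-5,-80,17,1],[0,0,0,-5,-120,25,1],[0,0,0,-5,-160,34,1],[0,0,0,-5,-200,42,1],[0,0,0,-5,-230,48,1],[0,0,0,-5,-248,52,1],[0,0,0,-5,-248,52,1],[0,0,0,-5,-248,52,1],[0,0,0,-5,-248,52,1]]'
python3 - <<'E'
from h import *
im=[]
for n,c in(('scene',(260,165)),('side',(240,160))):
    d=grab(n,n+'2'); x,y=c; im.append(cv2.resize(d['color'][y-65:y+65,x-50:x+50],None,fx=4,fy=4,interpolation=cv2.INTER_CUBIC))
cv2.imwrite('pics/c3.png',np.hstack(im)); a,r=tcp(); print(a,r.as_matrix().round(3))
h=a+[.047,.0098,0]
for n in('scene2','side2'): print(proj(n,[h+[0,0,-.032],h+[0,0,.048],[.5648,.0653,.092]]))
E
```

```text
time: 4.3
tool_pos: [0.5175, 0.0573, 0.1587]
ee_rot: [162.9, 89.9, 174.8]
ft_force: [0.1, 0.8, -1.9]
gripper_width: 0.0216
[0.517861   0.05733289 0.15923067] [[-0.001 -0.207  0.978]
 [ 0.     0.978  0.207]
 [-1.     0.    -0.001]]
[[281.76155635 178.30969088]
 [282.03684251 151.72841354]
 [281.13083725 189.48949615]]
[[244.44348678 166.48506722]
 [243.83985458 134.46524718]
 [245.00205906 179.98519696]]
```

View pics/c3.png

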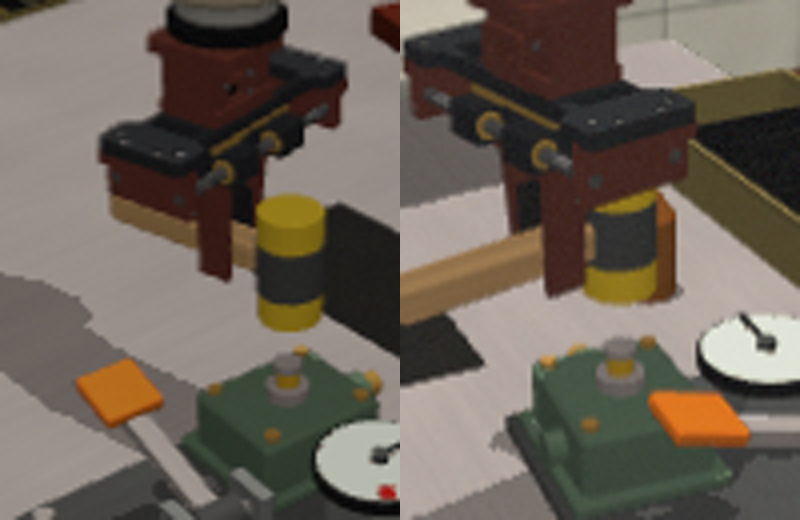

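The mallet hangs level. Its lower face is at scene crop (290,318), directly above the pin top at (287,361), and the side view agrees. I'll press down.

```bash
python3 -m jog '[[0,0,0,20,-2,0,1],[0,0,0,30,-2,0,1],[0,0,0,34,-2,0,1],[0,0,0,36,-2,0,1],[0,0,0,38,-2,0,1],[0,0,0,40,-2,0,1],[0,0,0,42,-2,0,1],[0,0,0,43,-2,0,1],[0,0,0,43,-2,0,1]]'
python3 -m jog '[[0,0,0,2,0,0,1],[0,0,0,4,0,0,1],[0,0,0,4,0,0,1],[0,0,0,4,0,0,1]]'
```

```text
time: 5.3
tool_pos: [0.5191, 0.0543, 0.1171]
ee_rot: [15.8, 90.0, 27.7]
ft_force: [-3.0, -0.1, 4.5]
gripper_width: 0.0218
time: 5.7
tool_pos: [0.5191, 0.0543, 0.1128]
ee_rot: [14.2, 90.0, 26.0]
ft_force: [-2.5, 0.2, 2.9]
gripper_width: 0.0214
```

```bash
python3 -m jog '[[0,0,0,2,0,0,1],[0,0,0,3,0,0,1],[0,0,0,3,0,0,1]]'
python3 -m jog '[[0,0,0,1,0,0,1],[0,0,0,2,0,0,1],[0,0,0,2,0,0,1]]'
python3 -m jog '[[0,0,0,1,0,0,1],[0,0,0,2,0,0,1],[0,0,0,2,0,0,1]]'
python3 - <<'E'
from h import *
im=[]
for n,c in(('scene',(275,180)),('side',(240,175))):
    d=grab(n,n+'3'); x,y=c; im.append(cv2.resize(d['color'][y-50:y+50,x-50:x+50],None,fx=4,fy=4,interpolation=cv2.INTER_CUBIC))
cv2.imwrite('pics/c4.png',np.hstack(im))
E
```

```text
time: 6.0
tool_pos: [0.5191, 0.0542, 0.1096]
ee_rot: [13.6, 90.0, 25.4]
ft_force: [-1.2, 1.2, 2.6]
gripper_width: 0.022
time: 6.3
tool_pos: [0.5184, 0.0542, 0.1081]
ee_rot: [157.6, 90.0, 169.4]
ft_force: [-7.0, 1.0, 10.6]
gripper_width: 0.0218
time: 6.6
tool_pos: [0.5177, 0.054, 0.1061]
ee_rot: [171.5, 89.9, -176.7]
ft_force: [-9.0, -0.1, 13.4]
gripper_width: 0.0219
```

View pics/c4.png

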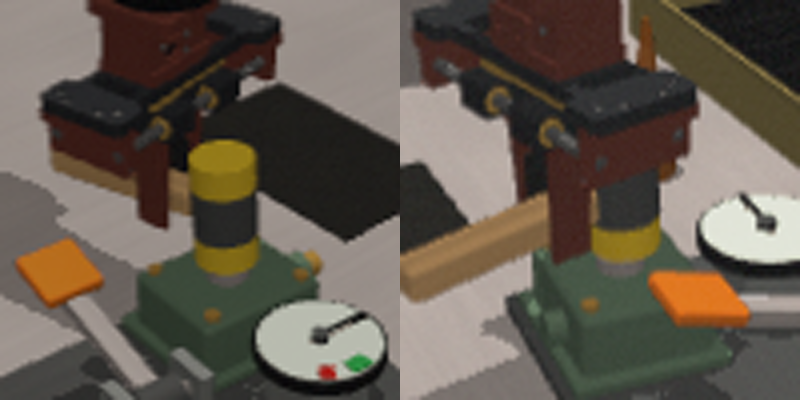

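Force rose to about 17 N net at TCP z≈0.108, which is the home height, and the picture shows no yellow shank left. I'll lift off and take a quick look at the pin on the way back.

```bash
python3 -m jog '[[0,0,0,-10,0,0,1],[0,0,0,-30,0,0,1],[0,0,0,-50,2,0,1],[0,0,0,-54,40,-8,1],[0,0,0,-54,80,-17,1],[0,0,0,-54,120,-25,1],[0,0,0,-54,120,-25,1],[0,0,0,-54,120,-25,1]]'
python3 - <<'E'
from h import *
im=[]
for n,c in(('scene',(280,195)),('side',(245,185))):
    d=grab(n,n+'4'); x,y=c; im.append(cv2.resize(d['color'][y-50:y+50,x-33:x+33],None,fx=6,fy=6,interpolation=cv2.INTER_CUBIC))
    s=.5648,.0653
    print(proj(n+'4',[[*s,.092],[*s,.078],[*s,.072]]))
cv2.imwrite('pics/c5.png',np.hstack(im))
d=cv2.resize(cv2.imread('pics/side4.png')[80:200,110:260],None,fx=4,fy=4); cv2.imwrite('pics/c6.png',d)
E
python3 plan.py .4168 .2881 .080 11.8
```

```text
time: 7.5
tool_pos: [0.4696, 0.167, 0.1596]
ee_rot: [-100.6, 90.0, -88.6]
ft_force: [0.0, -0.7, -1.6]
gripper_width: 0.0215
[[281.13083725 189.48949615]
 [281.0894322  193.71211758]
 [281.07180708 195.50098565]]
[[245.00205906 179.98519696]
 [245.09602003 185.06332164]
 [245.13584205 187.21369275]]
rot [-0.1 -0.   0. ] shift [ 79.4 131.2 -27.3]
rot [1.799e+02 1.000e-01 0.000e+00] shift [ 79.4 131.2 -27.3]
tool axes [[0.0, -0.204, 0.979], [-0.001, 0.979, 0.204], [-1.0, -0.001, -0.0]] at [0.4703 0.1652 0.1595] q7 77.3
```

View pics/c5.png

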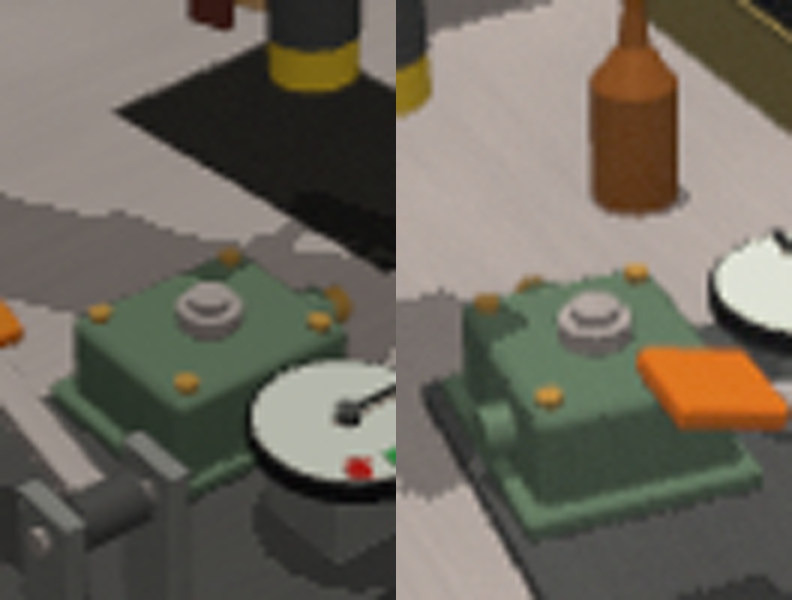

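No yellow shank is visible. The pin top at scene (281.8,194.3) matches the home prediction, allowing for the earlier 0.6 px offset. Now the mallet goes back.

```bash
python3 -m jog '[[0,0,0,0,40,-8,1],[0,0,0,0,80,-17,1],[0,0,0,20,115,-24,1],[0,0,0,60,130,-27,1],[0,0,0,90,131,-27,1],[0,0,0,110,131,-27,1],[0,0,0,117,131,-27,1],[0,0,0,117,131,-27,1],[0,0,0,119,131,-27,1],[0,0,0,121,131,-27,1],[0,0,0,121,131,-27,1]]'
python3 - <<'E'
from h import *
d=grab('side','side5'); cv2.imwrite('pics/c7.png',cv2.resize(d['color'][110:220,100:250],None,fx=4,fy=4,interpolation=cv2.INTER_CUBIC)); print(tcp()[0],robot.sense()['ft_force'])
E
```

```text
time: 8.7
tool_pos: [0.4171, 0.2893, 0.0394]
ee_rot: [25.2, 89.9, 37.0]
ft_force: [-0.2, -0.2, -2.4]
gripper_width: 0.0222
[0.41697363 0.28923957 0.03931108] [ 0.75853597  0.03021505 -3.11940829]
```

View pics/c7.png

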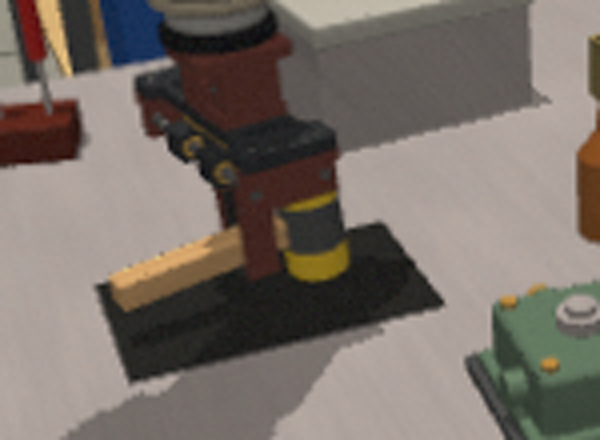

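The mallet is over the mat, slightly tilted and a few mm up (force still −3 N). I'll lower it until it makes contact.

```bash
python3 -m jog '[[0,0,0,1,0,0,1],[0,0,0,2,0,0,1],[0,0,0,2,0,0,1]]'
python3 -m jog '[[0,0,0,1,0,0,1],[0,0,0,2,0,0,1],[0,0,0,2,0,0,1]]'
```

```text
time: 9.05
tool_pos: [0.4165, 0.2891, 0.0366]
ee_rot: [162.3, 90.0, 174.1]
ft_force: [-0.2, -0.1, -3.2]
gripper_width: 0.0218
time: 9.35
tool_pos: [0.4165, 0.2891, 0.0345]
ee_rot: [-154.8, 90.0, -143.0]
ft_force: [-0.7, -0.2, -3.2]
gripper_width: 0.022
```

```bash
python3 -m jog '[[0,0,0,1,0,0,1],[0,0,0,1,0,0,1],[0,0,0,2,0,0,1],[0,0,0,2,0,0,1]]'
python3 -m jog '[[0,0,0,1,0,0,1],[0,0,0,1,0,0,1],[0,0,0,1,0,0,1]]'
```

```text
time: 9.75
tool_pos: [0.4165, 0.2891, 0.0325]
ee_rot: [-171.4, 90.0, -159.6]
ft_force: [0.6, -0.3, -3.3]
gripper_width: 0.0223
time: 10.05
tool_pos: [0.4165, 0.2891, 0.032]
ee_rot: [35.1, 90.0, 46.9]
ft_force: [-2.7, -0.8, 5.0]
gripper_width: 0.0222
```

Contact (+8 N). I'll release and lift.

```bash
python3 -m jog '[[0,0,0,0,0,0,0.5],[0,0,0,0,0,0,0.5],[0,0,0,0,0,0,0],[0,0,0,0,0,0,0],[0,0,0,-20,0,0,0],[0,0,0,-60,0,0,0],[0,0,0,-100,0,0,0],[0,0,0,-150,0,0,0],[0,0,0,-170,0,0,0],[0,0,0,-170,0,0,0]]'
python3 - <<'E'
from h import *
d=grab('side','side6'); e=grab('scene','scene6')
z=lambda i:cv2.resize(i,None,fx=4,fy=4,interpolation=cv2.INTER_CUBIC)
cv2.imwrite('pics/c8.png',np.hstack([z(d['color'][130:220,110:210]),z(e['color'][130:220,250:350])]))
E
python3 plan.py .547 -.0637 .165 0
```

```text
time: 11.05
tool_pos: [0.4181, 0.2903, 0.2051]
ee_rot: [27.4, 89.6, 39.2]
ft_force: [1.2, 0.5, -0.4]
gripper_width: 0.0878
rot [11.8  0.  -0. ] shift [  36.4 -371.9   55.6]
rot [-168.2    0.     0. ] shift [  36.4 -371.9   55.6]
tool axes [[0.0, -0.205, 0.979], [0.0, 0.979, 0.205], [-1.0, 0.0, 0.0]] at [0.4164 0.289  0.2014] q7 61.0
```

View pics/c8.png

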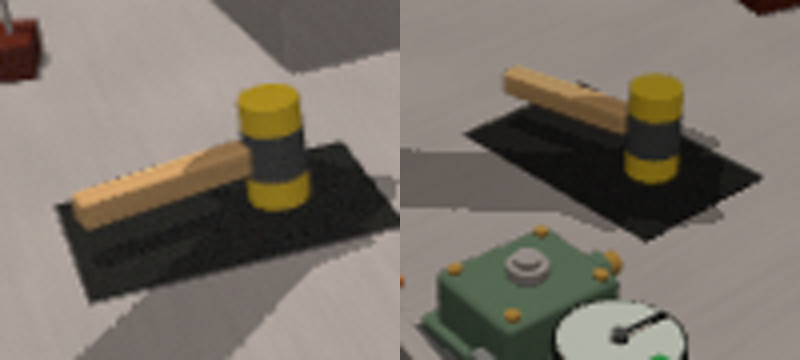

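The mallet stands upright on the mat and is released. I'll move over the pad with closed fingers and measure the dial's green sector by colour.

```bash
python3 -m jog '[[0,0,0,0,-40,6,0.5],[2,0,0,0,-80,12,1],[4,0,0,0,-120,18,1],[6,0,0,0,-165,24,1],[8,0,0,0,-210,32,1],[10,0,0,0,-255,40,1],[11.8,0,0,0,-300,46,1],[11.8,0,0,10,-340,52,1],[11.8,0,0,20,-372,56,1],[11.8,0,0,30,-372,56,1],[11.8,0,0,36,-372,56,1],[11.8,0,0,36,-372,56,1]]'
cat > dial.py <<'E'
from h import *
import sys
p=np.load('stand.npy')
def meas(f,img,name):
    # rectified top view of the dial: 10 px/mm, +y of the stand up, -x left -> +x right
    L=np.array([[-.041,-.041],[.041,-.041],[.041,.041],[-.041,.041]])  # x,y local to dial
    c,s=np.cos(p[2]),np.sin(p[2]); M=np.array([[c,-s],[s,c]])
    W=np.c_[(np.array([.052,.06])+L)@M.T+p[:2],np.full(4,.067)]
    H=cv2.getPerspectiveTransform(proj(f,W).astype(np.float32),np.float32([[0,410],[410,410],[410,0],[0,0]]))
    t=cv2.warpPerspective(img,H,(410,410),flags=cv2.INTER_CUBIC); cv2.imwrite(f'pics/{name}.png',t)
    b,g,r=[t[...,i].astype(int) for i in range(3)]
    def ang(m,o):
        y,x=np.nonzero(m); return np.arctan2(x.mean()-o[0],o[1]-y.mean()).round(3),len(x)
    yy,xx=np.mgrid[:410,:410]; 
    w=(t.min(2)>130); 
    y,x=np.nonzero((np.hypot(xx-205,yy-205)<60)&(t.max(2)<70)); hub=(205,205)
    rr=np.hypot(xx-hub[0],yy-hub[1])
    print(name,'green',ang((g>r+40)&(g>b+25)&(rr<200),hub),'red',ang((r>g+70)&(rr<200),hub),'pointer',ang((t.max(2)<90)&(rr>60)&(rr<165),hub))
if __name__=='__main__':
    n,k=sys.argv[1],sys.argv[2]; d=grab(n,n+k); meas(n+k,d['color'],f'dial_{n}{k}')
E
python3 - <<'E'
from dial import *
for f in('scene0','side0'): meas(f,cv2.imread(f'pics/{f}.png'),'dial_'+f)
a,b=[cv2.imread(f'pics/dial_{f}.png') for f in('scene0','side0')]
E
python3 dial.py scene 7; python3 dial.py side 7; python3 plan.py .547 -.0637 .137 0
python3 -c "
import cv2,numpy as np
cv2.imwrite('pics/c9.png',np.hstack([cv2.resize(cv2.imread('pics/dial_scene7.png'),(390,390)),cv2.resize(cv2.imread('pics/scene7.png')[120:250,205:335],(390,390))]))"
```

```text
time: 12.35
tool_pos: [0.5461, -0.0621, 0.1636]
ee_rot: [171.8, 89.8, 171.9]
ft_force: [0.0, 0.7, 0.2]
gripper_width: 0.0004
dial_scene0 green (np.float64(1.471), 4891) red (np.float64(2.166), 2553) pointer (np.float64(-0.146), 2726)
dial_side0 green (np.float64(1.48), 4616) red (np.float64(2.172), 2891) pointer (np.float64(0.063), 1907)
dial_scene7 green (np.float64(1.471), 4979) red (np.float64(2.166), 2639) pointer (np.float64(-0.145), 2495)
dial_side7 green (np.float64(1.482), 4720) red (np.float64(2.174), 3002) pointer (np.float64(-0.767), 4721)
rot [ 0.1 -0.1 -0. ] shift [28.2 -1.8 -0.1]
rot [-1.799e+02  0.000e+00 -1.000e-01] shift [28.2 -1.8 -0.1]
tool axes [[-0.001, -0.002, 1.0], [0.0, 1.0, 0.002], [-1.0, 0.0, -0.001]] at [ 0.5472 -0.0619  0.1652] q7 96.4
```

View pics/c9.png

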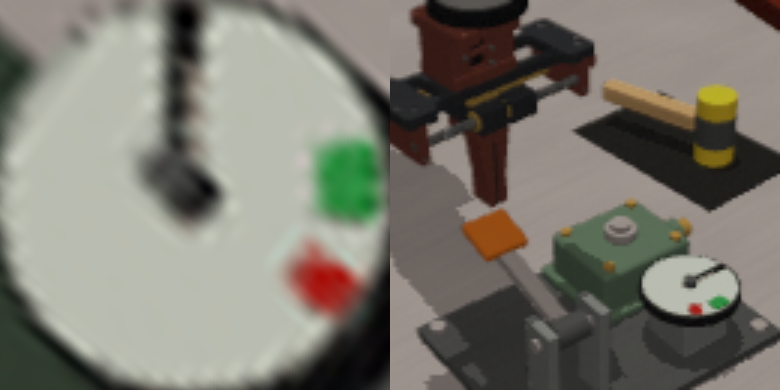

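The rectified dial shows green centred at about (350,181) and red at (325,284), so the marker is at about 1.48 rad. That puts the target lever angle at 0.37 and the TCP at z≈0.093. I'll press gently to a point short of that, then check.

```bash
python3 -m jog '[[0,0,0,20,-2,0,1],[0,0,0,30,-2,0,1],[0,0,0,36,-2,-1,1],[0,0,0,42,-2,-1,1],[0,0,0,48,-2,-2,1],[0,0,0,54,-2,-3,1],[0,0,0,60,-2,-4,1],[0,0,0,64,-2,-4,1],[0,0,0,66,-2,-4,1],[0,0,0,66,-2,-4,1],[0,0,0,66,-2,-4,1]]'
python3 dial.py scene 8
```

```text
time: 13.55
tool_pos: [0.5435, -0.0647, 0.1004]
ee_rot: [87.1, 89.9, 87.2]
ft_force: [-4.6, 1.0, 8.9]
gripper_width: 0.0005
dial_scene8 green (np.float64(1.474), 4930) red (np.float64(2.166), 2627) pointer (np.float64(1.043), 2347)
```

```bash
python3 -m jog '[[0,0,0,2,0,-1,1],[0,0,0,4,0,-1,1],[0,0,0,6,0,-1,1],[0,0,0,7,0,-1,1],[0,0,0,7,0,-1,1],[0,0,0,7,0,-1,1]]'
python3 dial.py scene 9; python3 dial.py side 9
python3 -c "
import cv2,numpy as np
cv2.imwrite('pics/c10.png',np.hstack([cv2.resize(cv2.imread('pics/dial_scene9.png'),(390,390)),cv2.resize(cv2.imread('pics/scene9.png')[120:250,205:335],(390,390))]))"
```

```text
time: 14.2
tool_pos: [0.5433, -0.0648, 0.0938]
ee_rot: [23.1, 89.9, 23.2]
ft_force: [-2.5, 0.7, 9.5]
gripper_width: 0.0004
dial_scene9 green (np.float64(1.498), 3842) red (np.float64(2.166), 2639) pointer (np.float64(1.351), 2644)
dial_side9 green (np.float64(nan), 0) red (np.float64(nan), 0) pointer (np.float64(1.643), 73887)dial.py:13: RuntimeWarning: Mean of empty slice.
  y,x=np.nonzero(m); return np.arctan2(x.mean()-o[0],o[1]-y.mean()).round(3),len(x)
  ret = ret.dtype.type(ret / rcount)
```

View pics/c10.png

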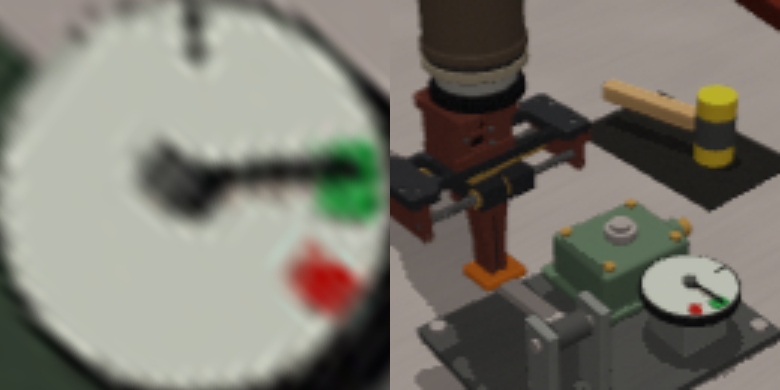

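The pointer now lies in the green sector (tip ~(350,165), green centre ~(350,181)). The pointer's height above the dial face shifts it by parallax, so I'll fit its direction rather than its position, checked against the rest image.

```bash
cat > line.py <<'E'
import cv2,numpy as np,sys
from dial import p,proj
yy,xx=np.mgrid[:410,:410]; g0=cv2.imread('pics/dial_scene7.png').astype(int)
for k,a in (('7',0),('8',1.15),('9',1.4))+((('x',1.45),) if len(sys.argv)>1 else ()):
    t=cv2.imread(f'pics/dial_scene{k}.png'); hx,hy=195,188
    dx,dy=xx-hx,hy-yy; u=dx*np.sin(a)+dy*np.cos(a); v=dx*np.cos(a)-dy*np.sin(a)
    m=(u>45)&(u<125)&(abs(v)<28)
    w=np.clip(150-t.max(2).astype(float),0,None)*m
    us=np.arange(47,123,4); vs=[(w*v*(abs(u-c)<2)).sum()/(w*(abs(u-c)<2)).sum() for c in us]
    s,i=np.polyfit(us,vs,1); print(k,'dir',round(a+np.arctan(s),3),'hub offset v',round(i,1),'rms',np.std(np.array(vs)-s*us-i).round(2))
# disc centre from white region
t=cv2.imread('pics/dial_scene7.png'); m=((t.min(2)>165)).astype(np.uint8); c=max(cv2.findContours(m,0,1)[0],key=cv2.contourArea); e=cv2.fitEllipse(cv2.convexHull(c)); print('disc',e)
for nm,mm in(('green',(g0[...,1]>g0[...,2]+40)&(g0[...,1]>g0[...,0]+25)),('red',g0[...,2]>g0[...,1]+70)):
    mm=mm&(np.hypot(xx-205,yy-205)<200); y,x=np.nonzero(mm); print(nm,x.mean(),y.mean(),np.arctan2(x.mean()-e[0][0],e[0][1]-y.mean()))
E
python3 line.py
```

```text
7 dir 0.057 hub offset v -13.3 rms 0.99
8 dir 1.229 hub offset v -1.4 rms 3.06
9 dir 1.483 hub offset v 1.6 rms 0.52
disc ((202.3895263671875, 206.31715393066406), (389.9596862792969, 397.0755920410156), 27.847911834716797)
green 365.9702751556537 188.87929303072906 1.4645964557618076
red 341.55968169761275 297.4903372489579 2.1507625845615728
```

Red measures 2.151 against a nominal 2.15, so the calibration is good. Green is at 1.465 and the pointer at about 1.44–1.48, so it is centred. I'll hold, confirm it is steady, and hand in.

```bash
python3 -m jog '[[0,0,0,0,0,0,1],[0,0,0,0,0,0,1],[0,0,0,0,0,0,1],[0,0,0,0,0,0,1],[0,0,0,0,0,0,1],[0,0,0,0,0,0,1],[0,0,0,0,0,0,1],[0,0,0,0,0,0,1]]'
python3 dial.py scene x; python3 line.py 1 | grep x; python3 -c "
from h import *
s=robot.sense(); print(abs(s['qd']).max(), s['tool_pos'], s['ft_force']); robot.close_job()"
```

```text
time: 15.1
tool_pos: [0.5433, -0.0648, 0.0939]
ee_rot: [22.4, 89.9, 22.4]
ft_force: [-2.3, 2.7, 8.5]
gripper_width: 0.0009
dial_scenex green (np.float64(1.497), 3855) red (np.float64(2.166), 2641) pointer (np.float64(1.347), 2534)
x dir 1.463 hub offset v 3.0 rms 0.44
0.07305396720871718 [ 0.54335344 -0.06474685  0.09388048] [-1.32424032  1.94819306  8.9014629 ]
the job is handed in; nothing more can be done
```

I drove the pin home with the mallet, set the mallet back on its mat and let go. I then pressed the lever into the green sector and handed the job in at about 15 s while still holding it.

- **Pin:** once the mallet was lifted, no yellow shank was visible. The head's position in the picture matched the home height of 78 mm. The force rose to about 17 N once it seated.
- **Mallet:** it tilted slightly in the grip while pressing, so it hung a little low at the handle end. After release the pictures showed it standing upright on the mat.
- **Lever:** the pointer read 1.46 rad (1.48 before the final hold) and the green centre 1.465 rad; the sector covers ±0.22 rad. The red sector starts at 2.0 rad and the pointer stayed well below it. The arm was steady with about 9 N on the pad.
- **Disagreements:** a cruder blob-based reading put the pointer at 1.35 rad, still inside the green. I put the difference down to parallax and used the fitted pointer direction instead; the fingertip height gave about 1.44. The final side view gave no dial reading, so the last dial check rests on the scene camera alone.
- **Other objects:** I never moved the arm to the oil bottle, cup or fittings, but I did not measure them again at the end.

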